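# Pack an annealing pot up to the height gauge and fit its probe

## Task

Set the annealing pot up at working height: stack packing boards flat and square on the bed of the height gauge until the top of the stack is level with the pointer, and leave the boards you do not need lying on the bench. Then stand the open pot mouth up on the middle of the stack, close it with the holed pot set mouth down on it rim to rim, and put the probe from its stand down through the hole until its collar rests on the pot. Leave the lighter where it lies.

Things in the scene. Friction and masses are not known exactly. Their poses are not given: they have to be found in the camera images.
- height_gauge: fixed steel height gauge; its x axis runs from the flat bed (130 mm along x by 76 mm along y, top 4 mm above the bench) to the upright post, 12 mm thick and 117 mm tall, that stands 100 mm from the bed's centre; origin under the middle of the bed, on the bench
- gauge_bed (a point): centre of the bed's upper face, 4 mm above the bench; axes as the gauge
- gauge_mark (a point): free end of the gauge's brass pointer, at its upper face: 94 mm above the bench, 90 mm above the bed, 76 mm from the bed's centre along the gauge's x axis (the pointer is solid: its end is 16 mm beyond a board that lies centred on the bed)
- thick_1: thick wooden packing board, 120 x 60 x 30 mm, long along its x axis, lying flat on the bench; origin at the centre of its underside, z up; one of the six boards may be absent
- thick_1_top (a point): centre of that board's upper face
- thick_2: thick wooden packing board, 120 x 60 x 30 mm, long along its x axis, lying flat on the bench; origin at the centre of its underside, z up; one of the six boards may be absent
- thick_2_top (a point): centre of that board's upper face
- thin_1: thin wooden packing board, 120 x 60 x 15 mm, long along its x axis, lying flat on the bench; origin at the centre of its underside, z up; one of the six boards may be absent
- thin_1_top (a point): centre of that board's upper face
- thin_2: thin wooden packing board, 120 x 60 x 15 mm, long along its x axis, lying flat on the bench; origin at the centre of its underside, z up; one of the six boards may be absent
- thin_2_top (a point): centre of that board's upper face
- thin_3: thin wooden packing board, 120 x 60 x 15 mm, long along its x axis, lying flat on the bench; origin at the centre of its underside, z up; one of the six boards may be absent
- thin_3_top (a point): centre of that board's upper face
- thin_4: thin wooden packing board, 120 x 60 x 15 mm, long along its x axis, lying flat on the bench; origin at the centre of its underside, z up; one of the six boards may be absent
- thin_4_top (a point): centre of that board's upper face
- open_pot: dark steel pot half, round, 58 mm outside, 45 mm tall, wall 6 mm, floor 6 mm thick, standing mouth up; origin at the centre of its underside, z up to the mouth
- holed_pot: the other pot half, round, 58 mm outside, 45 mm tall, wall 6 mm, standing mouth down, with a 15 mm round hole through the 6 mm thick end that is uppermost; origin at the centre of its rim (its lowest plane), z up to the holed end
- pot_hole (a point): centre of the hole, at the outer (upper) face of the holed pot, 45 mm above its rim
- probe: probe standing upright in its stand: a steel shaft 8 mm thick and 60 mm long with a pointed foot, above it a collar 22 mm wide and 5 mm thick, above that a dark wooden handle 16 mm thick and 48 mm long; 115 mm long in all; origin at the tip, z up along it to the handle (collar's underside at 60 mm, handle from 67 to 115 mm)
- probe_tip (a point): tip of the probe's shaft, same as its origin
- probe_stand: fixed square steel stand, 65 mm tall, 30 mm wide above a 60 mm wide foot, with a 13 mm square bore; the probe's shaft hangs in it and the collar rests on its top; the probe comes out straight upward; origin under its centre on the bench
- lighter: loose green lighter, 76 x 25 x 13 mm, lying to the right on the bench; not part of the job; origin at the centre of its underside
Not all that is in view belongs to the job. What is shaped like the open_pot but yellow is not meant.

How it is judged:
By the outcome, as a careful person would: the job done as asked, in the order asked, and still so for the second after the job is handed in, with the robot touching nothing.
Of thick_1, thick_2, thin_1, thin_2, thin_3, thin_4 only 5 to 6 are there at a start; the rules pass over those that are not, and their reading is None.
At some moment in a run one of thick_1, thick_2 may be knocked a few centimetres aside while the robot is not near it.
It also fails if it takes over 208 s, if anything falls off the work surface, if the arm or the gripper's body presses on something with over 40 N, if the wrist force passes 120 N, or if a joint passes its speed limit or range.

## Robot

A 6-joint arm with a two-finger parallel gripper is mounted at the origin on a cart in front of the work surface, level with it; the furniture and walls round the work are solid. World frame = base frame: x ahead of the robot, y to its left, z up, the work surface at z = 0. Lengths are in m, angles in degrees, forces in N, time in s.
With the tool pointing down it reaches from about 0.325 to 0.85 m from the base axis. Payload 15.5 kg.
Tool frame: the origin (TCP) lies at the very end of the fingers, on their centre line; the grasp point (between the pads) lies arm.grip_depth behind it (arm.grip_depth is the distance from the TCP to the grasp point, in m); z points along the fingers, y is the direction in which the jaws open and shut (so a half turn about z gives the same grasp; the last joint's range is limited). The gripper opens to 91 mm and grips with 3 to 60 N. Pads are 32 mm wide; open, the fingers measure 118 mm over their backs; the gripper's body (76 mm by 178 mm) begins 60 mm behind the grasp point.
Start: joints at [63.169, 28.281, 77.091, -0, 74.628, -5.472], TCP at [0.228, 0.582, 0.214] pointing down, gripper open.
Joint ranges: [-166.48, 166.48], [-47.26, 123.95], [12.59, 153.08], [-70.14, 250.14], [6.76, 159.57], [-176.63, 176.63]. Speed limits (degrees/s): [108.29, 108.29, 147.25, 172.46, 172.46, 172.46].

## Interface

Orientations are given as a 3x3 rotation matrix whose columns are the frame's x, y, z axes.
In Python, from rig import arm gives the robot as it stands. Calls block until the motion is done:
- arm.move_to(position, orientation): joint-space move of the TCP to a pose.
- arm.move_l(position, orientation=None, feed=0.15): straight line of the TCP; orientation=None keeps the orientation; feed is the mean speed in m/s.
- arm.move_joints(angles): joint-space move.
- arm.grip(opening): finger opening in m; the grip force is fixed at half the most; returns when the fingers have stopped.
- arm.sleep(seconds).
- arm.solve_ik(position, orientation): joint angles nearest the present ones, or None.
- arm.snapshot(name): name is "scene" or "top" or "wrist"; returns the picture (480x640x3 uint8, red, green, blue); there is no depth.
- arm.get_calibration(name): a dict with "intrinsics" (3x3 intrinsics, pixels), "cam_to_world" (4x4, takes a point from camera to world coordinates). Camera axes: x right, y down, z forward; pixel columns grow to the right and rows downward; lengths in m; the calibration is good to about 2 mm. A picture is of the moment at which its call begins: read the wrist's pose just before it. get_calibration takes no time and is no camera call; for the wrist camera it gives the pose at the moment of the call.
A pose or a line that the arm cannot do raises arm.Unreachable and nothing moves.
- arm.sign_off(): hands the job in, once; it reports no verdict.
Readings, each from a call of its own:
- arm.current_t(): time.
- arm.current_joint_positions(): joint angles.
- arm.current_dq(): joint speeds.
- arm.current_tau(): joint torques, N m.
- arm.current_ee_pos(): TCP position.
- arm.current_tool_rot(): TCP orientation.
- arm.current_force(): force on the tool from outside, world axes, zero at the start.
- arm.current_torque(): the same for the moment, N m.
- arm.current_width(): finger opening in m.
Only numpy, scipy, OpenCV 4.12 (cv2) and the standard library are available. Lean on these libraries where they do the work, as an engineer would, in place of code of your own. Each camera call takes 0.05 s, during which the arm holds its last target.

## Working session

There is one attempt and no reset: what is moved stays moved. The work goes in short steps, each a Python script; the robot and the scene stay as the last script left them, time stands still between calls to the robot, and variables do not carry over. Pictures are saved under pics/ and viewed, and the job is handed in when it is done.

```bash
ls; mkdir -p pics; python3 - <<'E'
from rig import arm
import cv2
for n in("scene","top","wrist"):
    c=arm.get_calibration(n);print(n,c["intrinsics"].round(1).tolist(),c["cam_to_world"].round(3).tolist())
    cv2.imwrite(f"pics/{n}0.png",arm.snapshot(n)[:,:,::-1])
print(arm.grip_depth,arm.current_t(),arm.current_tool_rot().round(3).tolist())
E
```

```text
pics
scene [[449.1, 0.0, 319.0], [0.0, 449.1, 244.3], [0.0, 0.0, 1.0]] [[0.812, -0.286, 0.509, -0.055], [-0.584, -0.408, 0.702, -0.882], [0.007, -0.867, -0.498, 0.688], [0.0, 0.0, 0.0, 1.0]]
top [[450.1, 0.0, 321.2], [0.0, 450.1, 233.9], [0.0, 0.0, 1.0]] [[-0.011, -0.997, 0.073, 0.483], [-1.0, 0.01, -0.007, -0.05], [0.006, -0.073, -0.997, 1.369], [0.0, 0.0, 0.0, 1.0]]
wrist [[421.1, 0.0, 320.2], [0.0, 421.1, 237.8], [0.0, 0.0, 1.0]] [[0.364, 0.901, 0.238, 0.161], [0.931, -0.352, -0.094, 0.609], [-0.001, 0.256, -0.967, 0.385], [0.0, 0.0, 0.0, 1.0]]
0.0188 0.15 [[-0.931, 0.364, -0.0], [0.364, 0.931, -0.001], [0.0, -0.001, -1.0]]
```

View pics/scene0.png

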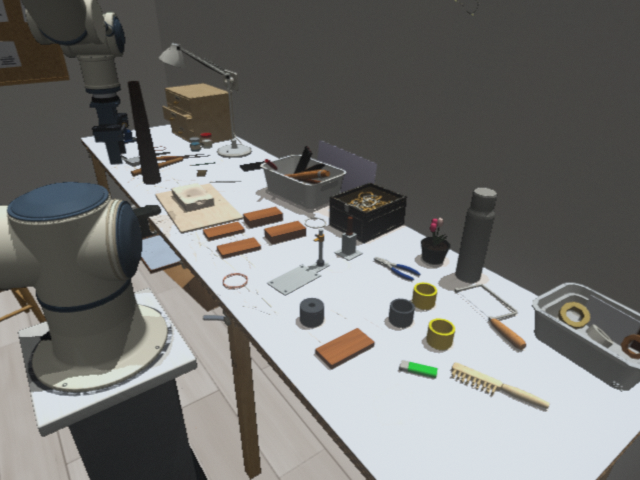

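View pics/top0.png

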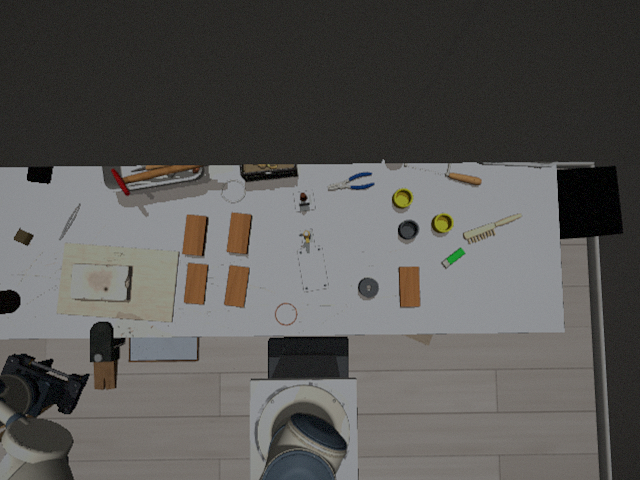

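View pics/wrist0.png

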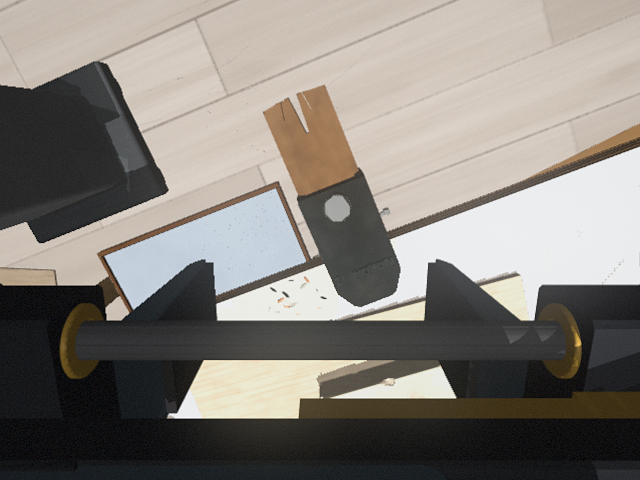

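```bash
cat > h.py <<'E'
from rig import arm
import numpy as np, cv2
def ray(cal,u,v,z):
    K=cal["intrinsics"];T=cal["cam_to_world"]
    d=T[:3,:3]@np.linalg.solve(K,np.array([u,v,1.]));o=T[:3,3]
    return o+d*(z-o[2])/d[2]
def proj(cal,p):
    T=cal["cam_to_world"];q=T[:3,:3].T@(np.asarray(p)-T[:3,3]);q=cal["intrinsics"]@q
    return q[:2]/q[2]
def R(yaw):  # tool down, tool y axis (jaw direction) at yaw deg in world
    a=np.radians(yaw);y=np.array([np.cos(a),np.sin(a),0]);z=np.array([0,0,-1.])
    return np.column_stack([np.cross(y,z),y,z])
def shot(n,name):
    c=arm.get_calibration(n);im=arm.snapshot(n);cv2.imwrite(f"pics/{name}.png",im[:,:,::-1]);np.save(f"pics/{name}.npy",dict(im=im,c=c),allow_pickle=True);return im,c
def load(name):
    d=np.load(f"pics/{name}.npy",allow_pickle=True).item();return d["im"],d["c"]
E
python3 - <<'E'
from h import *
c=arm.get_calibration("top")
for n,u,v,z in [("b1",195,235,.02),("b2",238,233,.02),("b3",196,284,.02),("b4",237,286,.02),("b5",410,287,.02),("bed",313,269,0),("holed",368,288,.045),("open",408,230,.045),("probe",305,198,.12),("lighter",453,258,.01),("y1",402,199,.045),("y2",442,223,.045),("edge",320,165,0),("edgeb",320,334,0)]:
    p=ray(c,u,v,z);print(n,p.round(3),np.hypot(p[0],p[1]).round(3))
s=cv2.imread("pics/scene0.png");cv2.imwrite("pics/s0z.png",cv2.resize(s[190:390,180:480],None,fx=2.6,fy=2.6,interpolation=cv2.INTER_CUBIC))
E
```

```text
b1 [0.582 0.32  0.02 ] 0.665
b2 [0.587 0.191 0.02 ] 0.618
b3 [0.436 0.316 0.02 ] 0.538
b4 [0.429 0.194 0.02 ] 0.471
b5 [ 0.42  -0.322  0.02 ] 0.529
bed [ 0.477 -0.033  0.   ] 0.478
holed [ 0.42  -0.194  0.045] 0.462
open [ 0.589 -0.315  0.045] 0.668
probe [ 0.676 -0.014  0.12 ] 0.676
lighter [ 0.505 -0.456  0.01 ] 0.681
y1 [ 0.681 -0.3    0.045] 0.744
y2 [ 0.609 -0.416  0.045] 0.737
edge [ 0.796 -0.057  0.   ] 0.799
edgeb [ 0.282 -0.052  0.   ] 0.287
```

View pics/s0z.png

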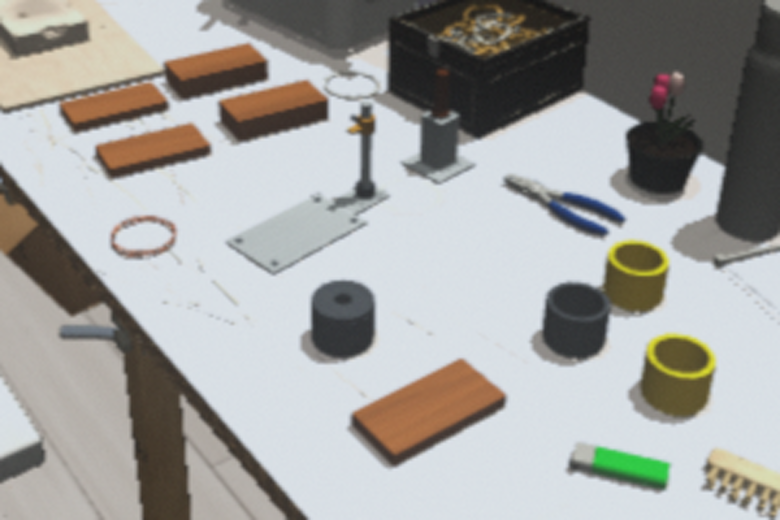

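```bash
python3 - <<'E'
from h import *
for i,(p,yaw) in enumerate([((.50,.12,.3),0),((.50,-.18,.3),0),((.48,-.18,.3),180)]):
    try:
        arm.move_to(p,R(yaw)); shot("wrist",f"w{i}"); print(i,arm.current_t(),arm.current_joint_positions().round(1))
    except arm.Unreachable as e: print(i,e)
E
```

```text
0 2.1583 [ 6.9 14.8 85.   0.  80.3  6.8]
1 3.3583 [-26.1  16.2  82.8   0.   81.  -26.2]
2 6.15 [-27.2  14.6  85.2   0.   80.2 152.7]
```

View pics/w0.png

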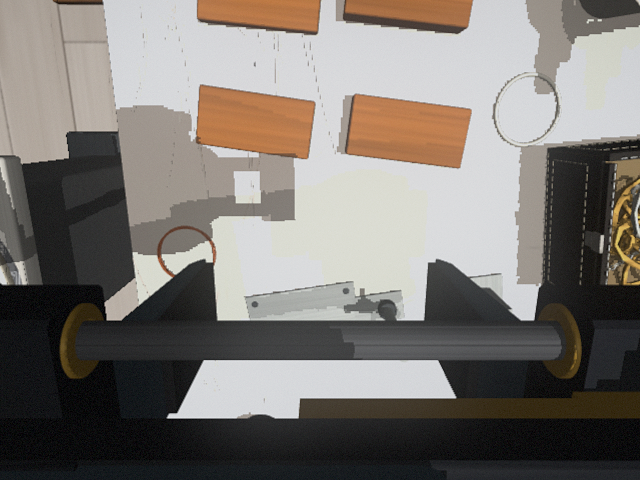

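View pics/w1.png

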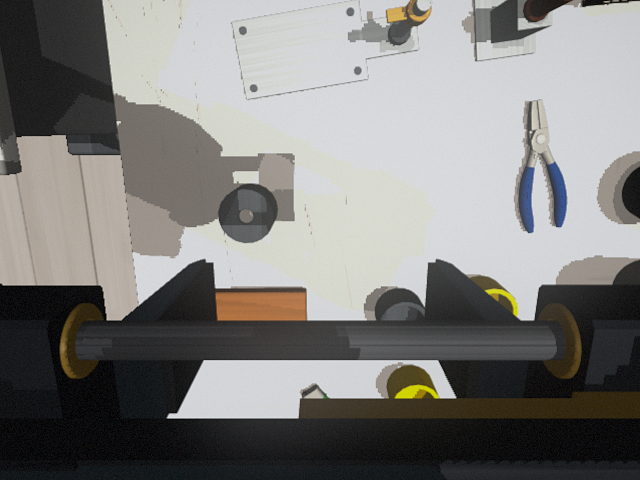

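View pics/w2.png

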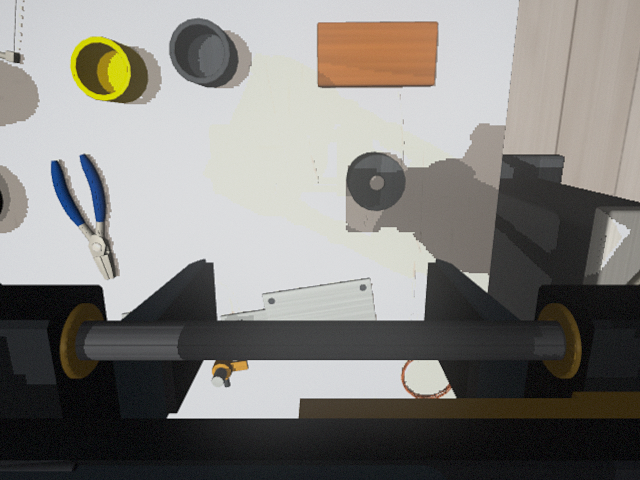

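```bash
cat >> h.py <<'E'
def boards(im,c,area=1500):
    hsv=cv2.cvtColor(im,cv2.COLOR_RGB2HSV)
    m=((hsv[...,0]<16)&(hsv[...,1]>110)&(hsv[...,2]>135)).astype(np.uint8)
    m=cv2.morphologyEx(m,cv2.MORPH_OPEN,np.ones((5,5),np.uint8))
    out=[]
    for k in cv2.findContours(m,cv2.RETR_EXTERNAL,cv2.CHAIN_APPROX_NONE)[0]:
        if cv2.contourArea(k)<area: continue
        for z in(.015,.03):
            w=np.array([ray(c,u,v,z)[:2] for u,v in k[:,0]],np.float32)
            (cx,cy),(a,b),t=cv2.minAreaRect(w*1000)
            if a<b:a,b,t=b,a,t+90
            t=(t+90)%180-90
            out.append((z,k[:,0].mean(0).round(0).tolist(),round(cx/1000,4),round(cy/1000,4),round(a,1),round(b,1),round(t,2)))
    return out
E
python3 - <<'E'
from h import *
for n in("w0","w1","w2"):
    im,c=load(n)
    for b in boards(im,c):print(n,b)
im,c=load("w1");cv2.imwrite("pics/w1z.png",cv2.resize(im[0:140,200:580,::-1],None,fx=2,fy=2,interpolation=cv2.INTER_CUBIC))
E
```

```text
w0 (0.015, [407.0, 131.0], 0.5924, 0.1883, 122.0, 60.4, -6.97)
w0 (0.03, [407.0, 131.0], 0.5894, 0.1885, 118.0, 58.4, -6.97)
w0 (0.015, [255.0, 121.0], 0.4318, 0.1972, 118.7, 58.4, -7.85)
w0 (0.03, [255.0, 121.0], 0.4341, 0.1971, 114.8, 56.5, -7.85)
w0 (0.015, [411.0, 9.0], 0.5865, 0.3009, 122.1, 23.1, 0.09)
w0 (0.03, [411.0, 9.0], 0.5837, 0.2974, 118.1, 22.4, 0.09)
w0 (0.015, [260.0, 12.0], 0.4392, 0.2989, 120.0, 26.8, 0.09)
w0 (0.03, [260.0, 12.0], 0.4412, 0.2954, 116.0, 25.9, 0.09)
w1 (0.015, [261.0, 306.0], 0.4316, -0.3097, 103.9, 32.9, 0.06)
w1 (0.03, [261.0, 306.0], 0.4339, -0.303, 100.5, 31.8, 0.06)
w2 (0.015, [376.0, 53.0], 0.4243, -0.3221, 117.8, 57.7, 0.05)
w2 (0.03, [376.0, 53.0], 0.4262, -0.3197, 113.9, 55.8, 0.05)
```

View pics/w1z.png

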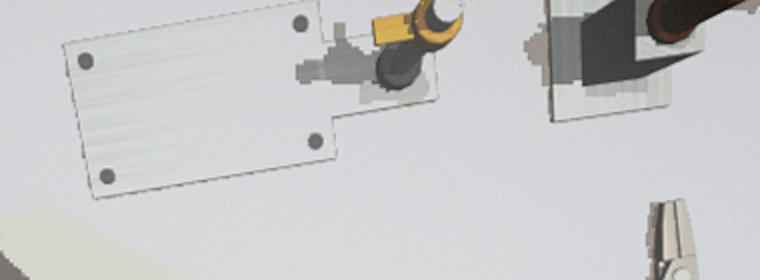

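```bash
python3 - <<'E'
from h import *
im,c=load("w1")
P=np.array([ray(c,u,v,.004)[:2] for u,v in[(232,22),(247,99),(368.5,78.5),(359,.5)]]);print(P.round(4),P.mean(0))
arm.move_to((.55,-.11,.3),R(0)); im,c=shot("wrist","w3")
arm.move_to((.54,.19,.3),R(0)); shot("wrist","w4")
for b in boards(*load("w4")):print(b)
print(arm.current_t())
E
```

```text
[[ 0.4117 -0.0044]
 [ 0.4237 -0.0784]
 [ 0.5513 -0.0579]
 [ 0.5396  0.0153]] [ 0.48158781 -0.03135945]
(0.015, [366.0, 197.0], 0.5911, 0.1862, 122.1, 60.7, -7.07)
(0.03, [366.0, 197.0], 0.5895, 0.1887, 118.1, 58.7, -7.07)
(0.015, [221.0, 66.0], 0.4414, 0.3193, 118.1, 58.3, -5.63)
(0.03, [221.0, 66.0], 0.4447, 0.3174, 114.2, 56.4, -5.63)
(0.015, [365.0, 62.0], 0.5866, 0.3229, 122.3, 60.3, -6.19)
(0.03, [365.0, 62.0], 0.5851, 0.3209, 118.3, 58.4, -6.19)
(0.015, [629.0, 51.0], 0.854, 0.3298, 112.7, 20.1, -71.58)
(0.03, [629.0, 51.0], 0.8437, 0.3276, 109.0, 19.4, -71.58)
10.0167
```

View pics/w3.png

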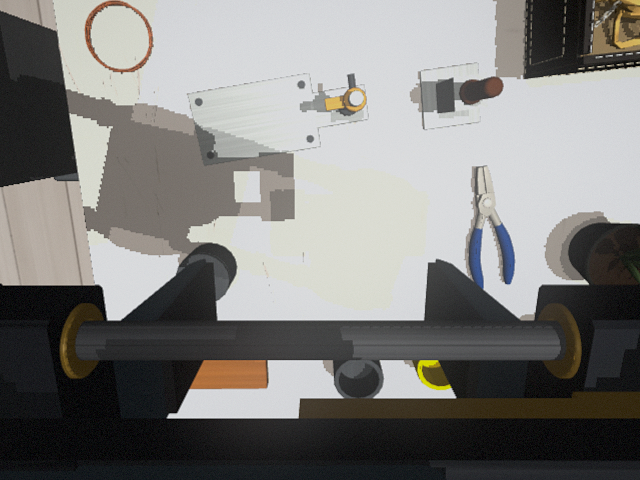

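View pics/w4.png

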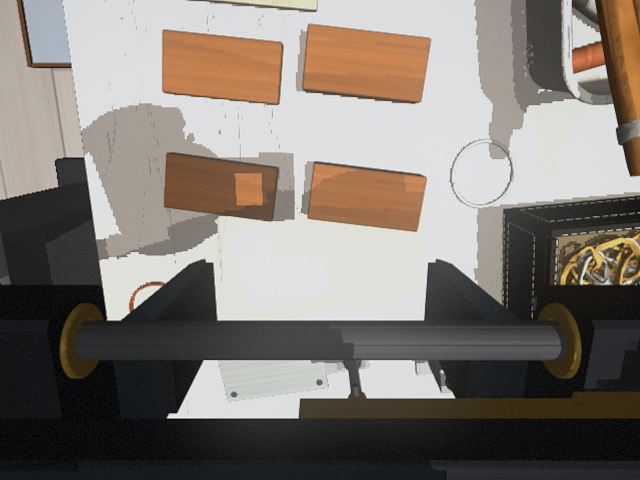

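```bash
python3 - <<'E'
from h import *
im,c=load("w3")
g=cv2.cvtColor(im,cv2.COLOR_RGB2GRAY)
cv2.imwrite("pics/w3z.png",cv2.resize(im[50:180,170:510,::-1],None,fx=2.3,fy=2.3,interpolation=cv2.INTER_CUBIC))
def q(P):
    P=np.array(P);ce=P.mean(0);d=(P[2]-P[1])+(P[3]-P[0]);return ce.round(4),np.degrees(np.arctan2(d[1],d[0])).round(2),np.linalg.norm(P[2]-P[1]).round(4),np.linalg.norm(P[0]-P[1]).round(4)
print(q([ray(c,u,v,.004)[:2] for u,v in[(188,93.5),(207,165),(320,147),(309,73)]]))
E
```

```text
(array([ 0.482 , -0.0313]), np.float64(8.92), np.float64(0.1255), np.float64(0.0759))
```

View pics/w3z.png

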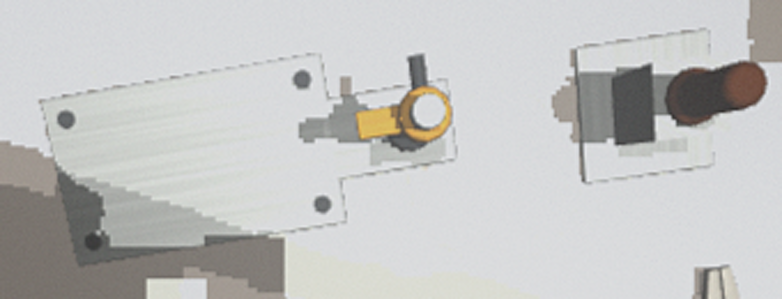

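```bash
python3 - <<'E'
from h import *
im,c=load("w3")
def q(P):
    P=np.array([ray(c,u/2.3+170,v/2.3+50,.004)[:2] for u,v in P]);ce=P.mean(0);d=(P[2]-P[1])+(P[3]-P[0]);return ce.round(4),np.degrees(np.arctan2(d[1],d[0])).round(2),np.linalg.norm(P[2]-P[1]).round(4),np.linalg.norm(P[0]-P[1]).round(4)
print(q([(41,99),(79,265),(346,222),(321,54)]))
print(q([(576,48),(585,183),(715,163),(710,28)]))
print(ray(c,744/2.3+170,85/2.3+50,.12),ray(c,690/2.3+170,97/2.3+50,.068))
# pots from w2
im,c=load("w2")
h=cv2.cvtColor(im,cv2.COLOR_RGB2HSV)
for (x0,y0,x1,y1) in[(160,10,242,95),(340,145,410,215)]:
    m=np.zeros(im.shape[:2],np.uint8);m[y0:y1,x0:x1]=(h[y0:y1,x0:x1,2]<118)
    m=cv2.morphologyEx(m,cv2.MORPH_OPEN,np.ones((5,5),np.uint8))
    cv2.imwrite(f"pics/m{x0}.png",np.hstack([cv2.resize(im[y0:y1,x0:x1,::-1],None,fx=4,fy=4),cv2.resize(cv2.merge([m[y0:y1,x0:x1]*255]*3),None,fx=4,fy=4)]))
E
```

```text
(array([ 0.4815, -0.0313]), np.float64(8.74), np.float64(0.129), np.float64(0.0761))
(array([ 0.6887, -0.007 ]), np.float64(8.27), np.float64(0.0605), np.float64(0.0595))
[ 0.68733675 -0.0075204   0.12      ] [ 0.68672223 -0.00753811  0.068     ]
```

View pics/m160.png

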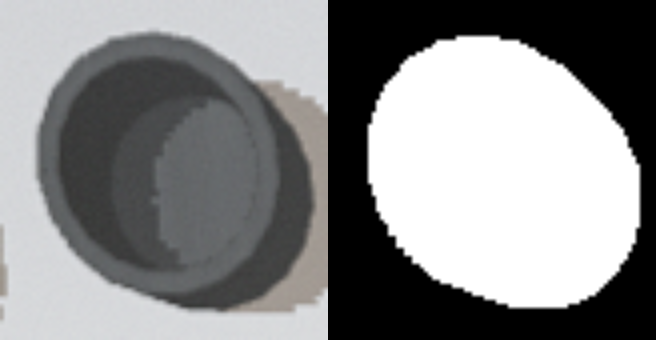

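View pics/m340.png

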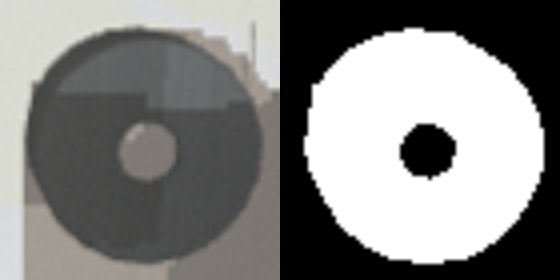

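```bash
cat >> h.py <<'E'
BED=np.array([.4815,-.0313]);BY=8.9
def pick(x,y,jaw,tz,up=.16,op=.085):
    arm.move_to((x,y,max(.1,tz+.06)),R(jaw)); 
    if abs(arm.current_width()-op)>.004: arm.grip(op)
    arm.move_l((x,y,tz),feed=.12); w=arm.grip(.0); print("grip w",arm.current_width(),"F",arm.current_force().round(1))
    arm.move_l((x,y,up),feed=.2)
def place(x,y,jaw,tz,up=.19,op=.085,pre=.05):
    arm.move_to((x,y,max(tz+pre,.13)),R(jaw)); arm.move_l((x,y,tz+.012),feed=.15);arm.move_l((x,y,tz),feed=.03)
    print("place F",arm.current_force().round(1),arm.current_ee_pos().round(4),arm.current_width()); arm.grip(op); arm.move_l((x,y,max(up,tz+.03)),feed=.2)
E
python3 - <<'E'
from h import *
pick(.5895,.1887,83,.004)
place(*BED,90+BY,.0082)
print(arm.current_t())
arm.move_to((.54,.19,.3),R(0)); shot("wrist","w5")
for b in boards(*load("w5")):print(b)
shot("top","t5")
print(arm.current_t())
E
```

```text
grip w 0.05990582567867462 F [-1.8 -1.5  6.2]
place F [0.2 1.  0. ] [ 0.4816 -0.0313  0.0081] 0.05970764809942702
18.15
(0.015, [270.0, 383.0], 0.4797, -0.0429, 123.6, 60.8, 8.87)
(0.03, [270.0, 383.0], 0.4817, -0.0329, 119.5, 58.8, 8.87)
(0.015, [222.0, 67.0], 0.441, 0.3194, 118.9, 58.4, -5.65)
(0.03, [222.0, 67.0], 0.4443, 0.3176, 114.9, 56.5, -5.65)
(0.015, [366.0, 63.0], 0.5866, 0.3229, 122.3, 60.3, -6.19)
(0.03, [366.0, 63.0], 0.5851, 0.3209, 118.3, 58.4, -6.19)
20.1833
```

View pics/w5.png

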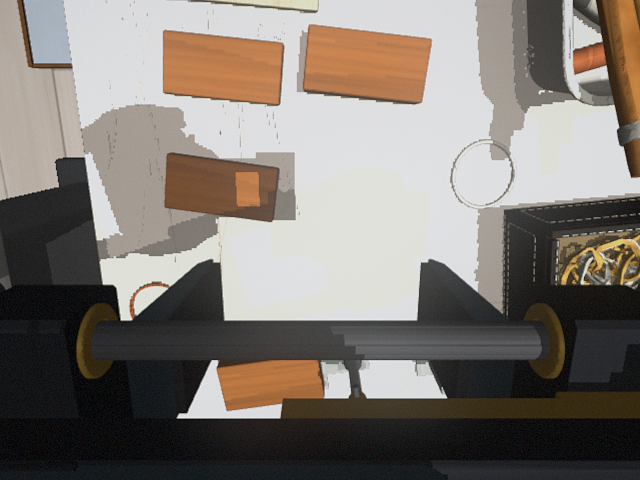

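View pics/t5.png

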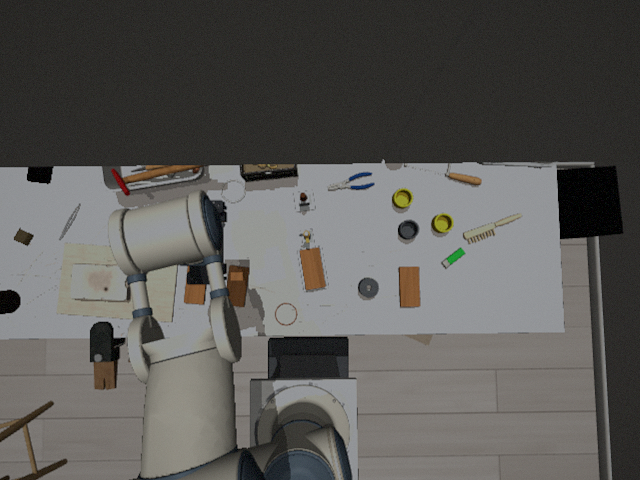

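```bash
python3 - <<'E'
from h import *
pick(.5851,.3209,83.8,.004)
place(*BED,90+BY,.0383)
arm.move_to((.44,-.16,.3),R(0)); shot("wrist","w6")   # check stack
print(arm.current_t())
for b in boards(*load("w6")):print(b)
E
```

```text
grip w 0.05991827588954005 F [0.3 0.1 6.1]
place F [ 0.6 -0.2 -1.2] [ 0.4815 -0.0313  0.0382] 0.05990995767064266
29.275
(0.015, [367.0, 61.0], 0.4867, -0.0241, 133.0, 65.4, 8.94)
(0.03, [367.0, 61.0], 0.4852, -0.0262, 128.6, 63.2, 8.94)
```

View pics/w6.png

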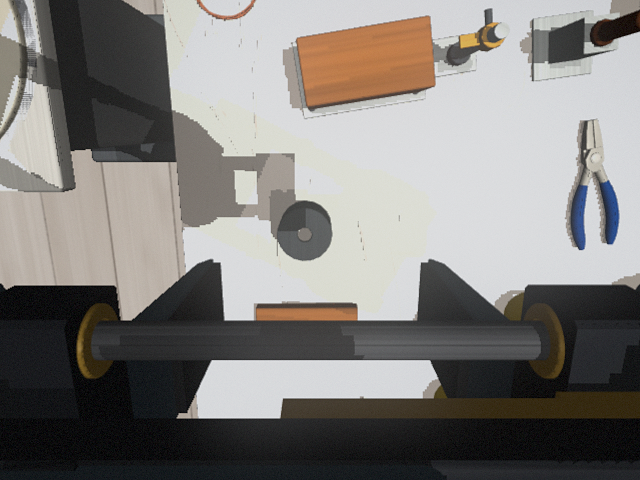

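```bash
python3 - <<'E'
from h import *
pick(.4318,.1972,82.1,.003,up=.18)
place(*BED,90+BY,.0674)
pick(.4412,.3193,84.4,.003,up=.18)
place(*BED,90+BY,.0825)
arm.move_to((.44,-.17,.3),R(0)); shot("wrist","w7");arm.move_to((.46,-.22,.28),R(180)); shot("wrist","w8")
shot("scene","s7")
print(arm.current_t())
im,c=load("s7");cv2.imwrite("pics/s7z.png",cv2.resize(im[170:370,180:480,::-1],None,fx=2.6,fy=2.6,interpolation=cv2.INTER_CUBIC))
E
```

```text
grip w 0.059769483515366185 F [-0.7 -0.5  6.9]
place F [ 0.3  0.  -1. ] [ 0.4815 -0.0313  0.0673] 0.0598345790468296
grip w 0.05965001454665064 F [-0.8 -0.2  5.6]
place F [0.2 1.5 0.2] [ 0.4815 -0.0313  0.0824] 0.05964579770250216
48.2083
```

View pics/w7.png

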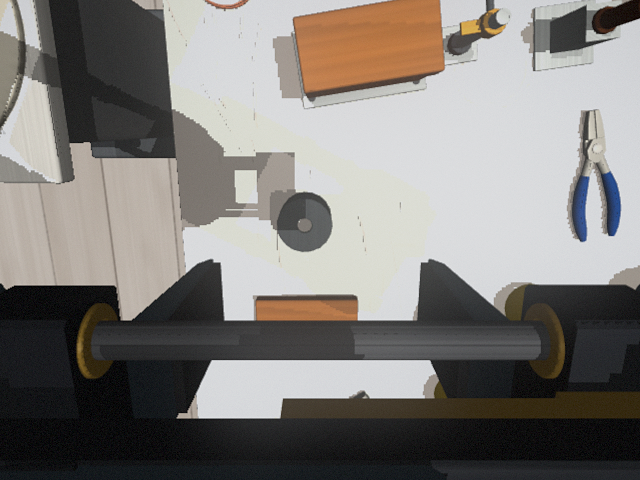

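View pics/w8.png

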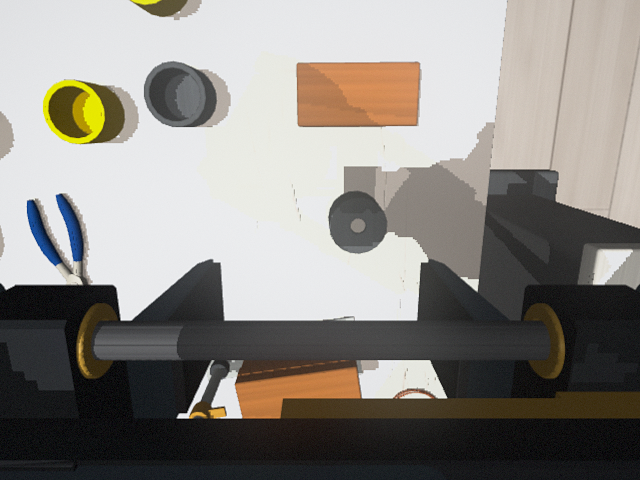

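View pics/s7z.png

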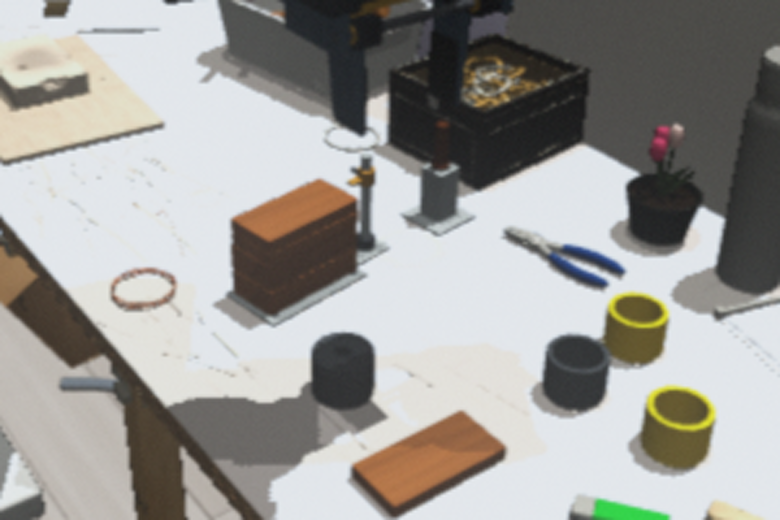

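```bash
cat >> h.py <<'E'
def rim(im,c,box,z,thr=118):
    x0,y0,x1,y1=box
E
python3 - <<'E'
from h import *
for n,o,hh in(("w2",(199.3,50.3),(377,182.8)),("w8",(176,93),(358,226))):
    im,c=load(n);print(n,ray(c,*o,.045).round(4),ray(c,*hh,.045).round(4))
im,c=load("w7");print(ray(c,305,225,.045),[b for b in boards(im,c)])
im,c=load("w8")
cv2.imwrite("pics/w8z.png",np.hstack([cv2.resize(im[50:140,130:230,::-1],None,fx=4,fy=4),cv2.resize(im[180:270,310:410,::-1],None,fx=4,fy=4)]))
E
```

```text
w2 [ 0.5942 -0.3201  0.045 ] [ 0.4234 -0.1962  0.045 ]
w8 [ 0.5928 -0.3207  0.045 ] [ 0.4234 -0.196   0.045 ]
[ 0.42467616 -0.19574626  0.045     ] [(0.015, [306.0, 310.0], 0.424, -0.3049, 117.6, 22.8, 0.15), (0.03, [306.0, 310.0], 0.4245, -0.2981, 113.7, 22.1, 0.15), (0.015, [369.0, 43.0], 0.4892, -0.0172, 143.4, 70.7, 8.87), (0.03, [369.0, 43.0], 0.4876, -0.0199, 138.7, 68.3, 8.87)]
```

View pics/w8z.png

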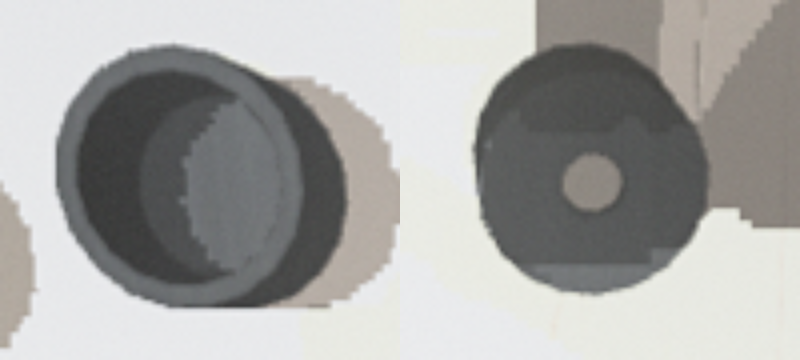

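```bash
python3 - <<'E'
from h import *
pick(.594,-.320,45,.010,up=.22,op=.076)
place(*BED,90+BY,.1043,op=.076,pre=.08)
arm.move_to((.44,-.18,.34),R(0)); shot("wrist","w9");
print(arm.current_t())
im,c=load("w9");cv2.imwrite("pics/w9z.png",cv2.resize(im[0:240,200:520,::-1],None,fx=2.4,fy=2.4,interpolation=cv2.INTER_CUBIC))
E
```

```text
grip w 0.05721404087419756 F [-1.   0.4  6.8]
place F [-1.4  0.4  5.1] [ 0.4817 -0.0313  0.1045] 0.05725676555824806
59.3
```

View pics/w9z.png

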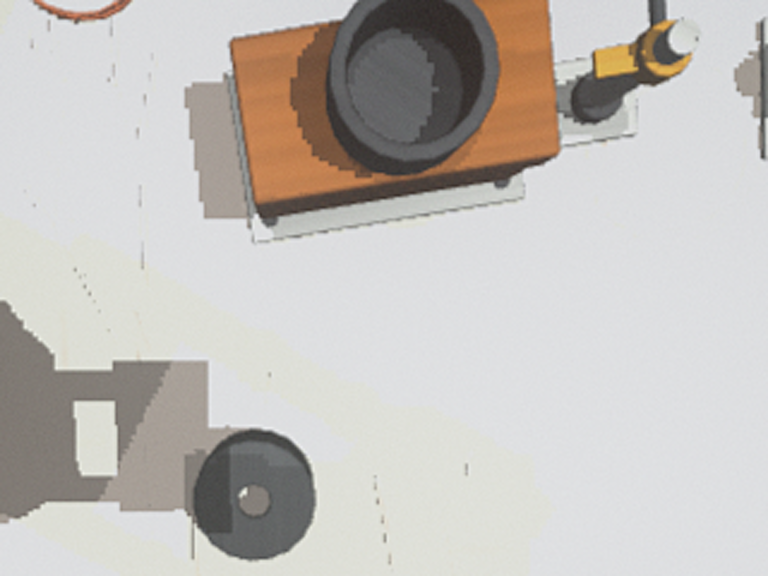

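```bash
python3 - <<'E'
from h import *
arm.move_to((.47,-.13,.36),R(0)); im,c=shot("wrist","w10")
g=cv2.cvtColor(im,cv2.COLOR_RGB2GRAY)
p=proj(c,(.4815,-.0313,.139)).astype(int);print(p)
x,y=p;cv2.imwrite("pics/w10z.png",cv2.resize(im[max(0,y-80):y+80,x-100:x+100,::-1],None,fx=4,fy=4,interpolation=cv2.INTER_CUBIC));print(max(0,y-80),x-100)
E
```

```text
[332  97]
17 232
```

View pics/w10z.png

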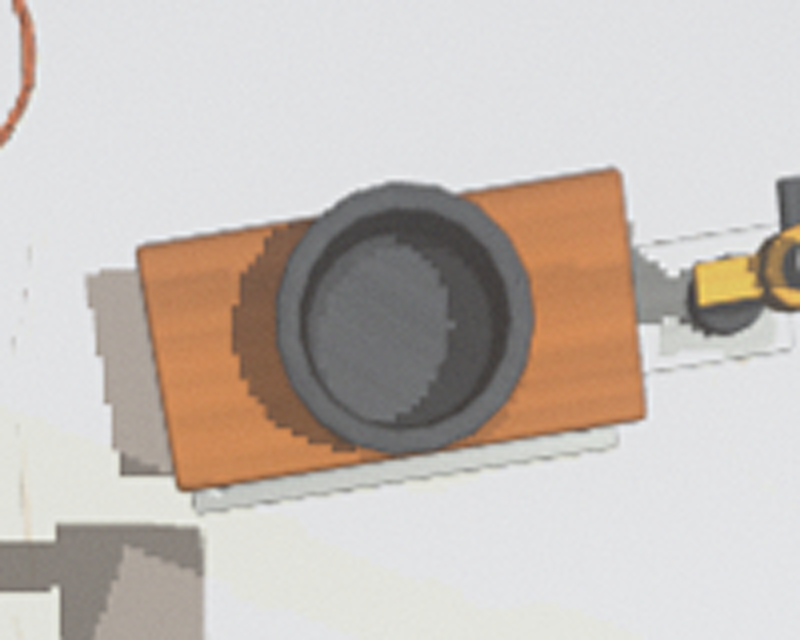

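```bash
python3 - <<'E'
from h import *
im,c=load("w10")
f=lambda u,v,z:ray(c,232+u/4,17+v/4,z)[:2].round(4)
print(f(404.5,317,.139),f(404.5,315,.139))
P=np.array([f(u,v,.094) for u,v in[(138,247),(616,169),(646,417),(181,490)]]);print(P,P.mean(0))
E
```

```text
[ 0.4823 -0.0306] [ 0.4823 -0.0302]
[[ 0.4184 -0.0116]
 [ 0.5343  0.0065]
 [ 0.5443 -0.0512]
 [ 0.4276 -0.0693]] [ 0.48115 -0.0314 ]
```

```bash
python3 - <<'E'
from h import *
pick(.4237,-.196,90,.010,up=.28,op=.076)
place(.482,-.0310,90+BY,.1494,op=.076,pre=.08)
arm.move_to((.47,-.13,.38),R(0)); im,c=shot("wrist","w11")
print(arm.current_t())
x,y=proj(c,(.482,-.031,.184)).astype(int);print(x,y);y0=max(0,y-80);cv2.imwrite("pics/w11z.png",cv2.resize(im[y0:y0+160,x-100:x+100,::-1],None,fx=4,fy=4,interpolation=cv2.INTER_CUBIC));print(x-100,y0)
im,c=shot("scene","s11");cv2.imwrite("pics/s11z.png",cv2.resize(im[170:370,180:480,::-1],None,fx=2.6,fy=2.6,interpolation=cv2.INTER_CUBIC))
E
```

```text
grip w 0.05827505337967041 F [-0.4  1.4  7.9]
place F [-0.5  0.1  3.5] [ 0.4821 -0.031   0.1495] 0.05845993781204489
68.3167
334 93
234 13
```

View pics/w11z.png

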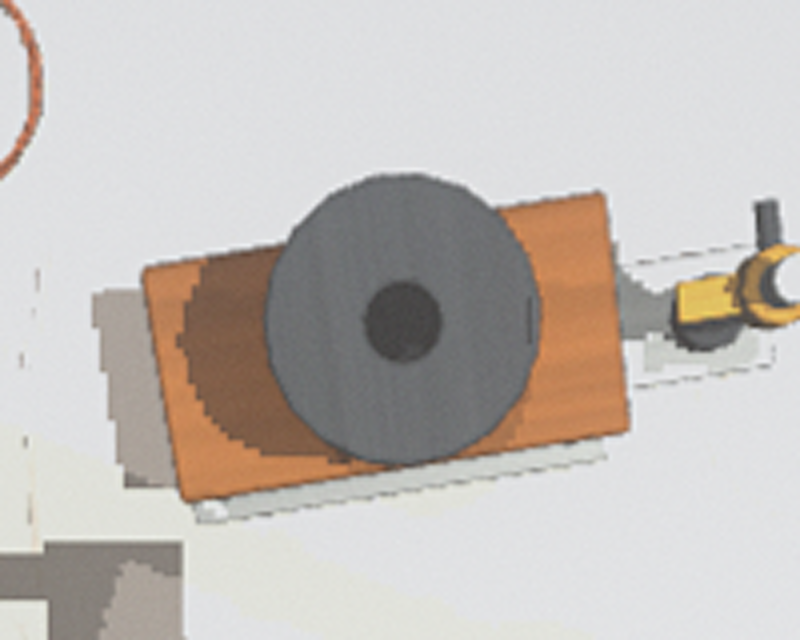

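View pics/s11z.png

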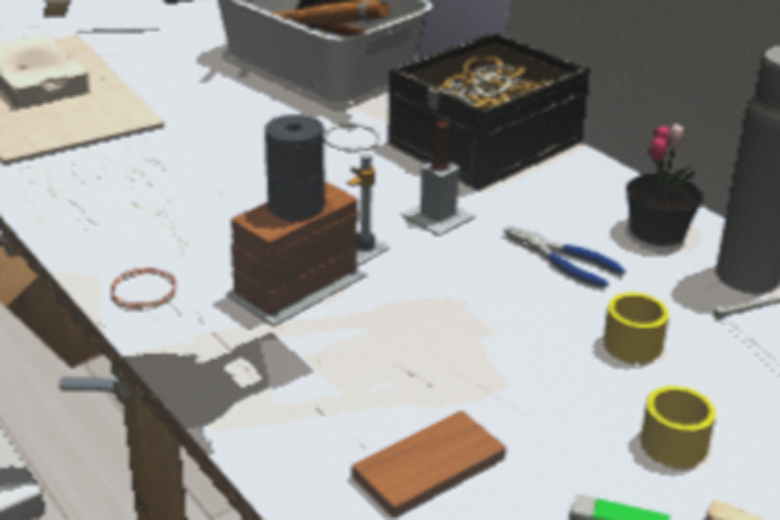

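```bash
python3 - <<'E'
from h import *
im,c=load("w11");H=ray(c,234+403/4,13+321/4,.184);print("hole",H)
j=90+BY
arm.move_to((.6875,-.0075,.17),R(j));arm.grip(.045);arm.move_l((.6875,-.0075,.080),feed=.1)
print(arm.current_force().round(1));arm.grip(0.);print("w",arm.current_width(),arm.current_force().round(1))
arm.move_l((.6875,-.0075,.16),feed=.08);print(arm.current_force().round(1));arm.move_l((.6875,-.0075,.34),feed=.2)
arm.move_to((H[0],H[1],.30),R(j))
shot("scene","s12");shot("top","t12");im,c=shot("wrist","w12");print(arm.current_t(),arm.current_width())
im,c=load("s12");cv2.imwrite("pics/s12z.png",cv2.resize(im[100:300,180:480,::-1],None,fx=2.6,fy=2.6,interpolation=cv2.INTER_CUBIC))
E
```

```text
hole [ 0.48222885 -0.0306699   0.184     ]
[-0.3  0.1 -0.2]
w 0.015330796508221783 [-1.   0.3  3.5]
[-0.3 -0.4 -1.1]
75.175 0.0156551745118356
```

View pics/s12z.png

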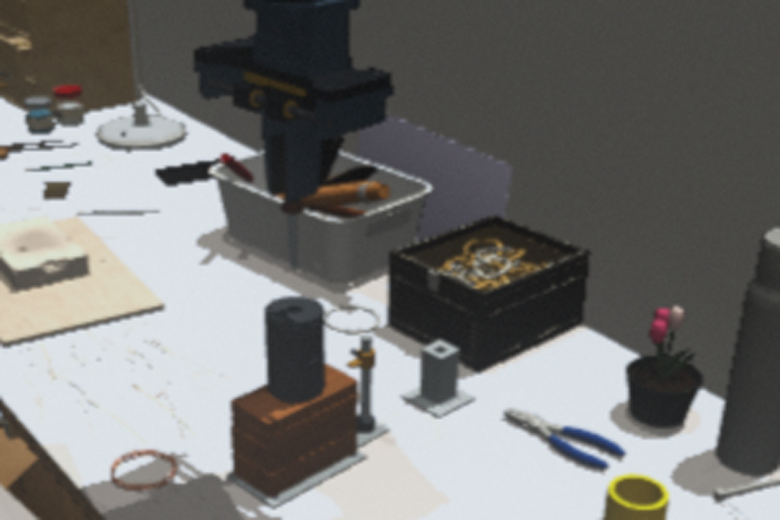

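View pics/w12.png

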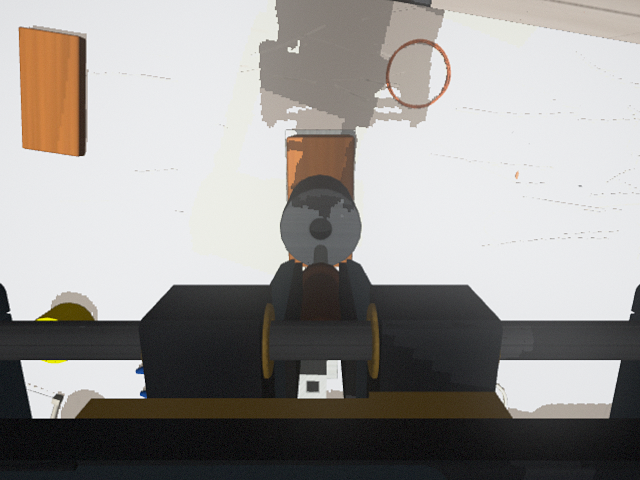

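```bash
python3 - <<'E'
from h import *
im,c=load("w12");print(proj(c,(.4822,-.0307,.225)),proj(c,(.4822,-.0307,.184)))
x=load("s12");print(proj(x[1],(.4822,-.0307,.225)),proj(x[1],(.4822,-.0307,.184)))
a=cv2.resize(im[185:285,270:370,::-1],None,fx=5,fy=5,interpolation=cv2.INTER_CUBIC)
b=cv2.resize(x[0][170:270,240:340,::-1],None,fx=5,fy=5,interpolation=cv2.INTER_CUBIC)[:500,:290]
cv2.imwrite("pics/w12z.png",np.hstack([a,b]))
E
```

```text
[319.88858026 245.19485987] [319.92733704 229.22057459]
[292.94623511 203.54014957] [293.30106841 218.50672619]
```

View pics/w12z.png

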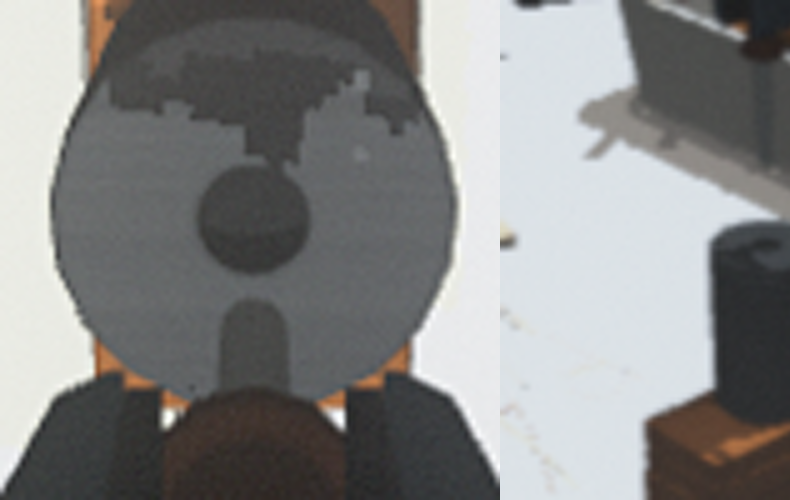

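```bash
python3 - <<'E'
from h import *
im,c=load("w12");g=np.array([np.cos(np.radians(8.9)),np.sin(np.radians(8.9)),0]);A=np.array([.4822,-.0307,0])
for d in(-.002,0,.002):
  print(d,[proj(c,A+g*(d+r)+[0,0,z]).round(1).tolist() for r,z in((-.011,.285),(-.011,.290),(-.004,.225+.006),(-.004,.225+.012),(0,.225))])
E
```

```text
-0.002 [[319.8, 253.6], [319.8, 256.9], [319.9, 238.2], [319.9, 240.9], [319.9, 242.0]]
0 [[319.8, 257.8], [319.8, 261.1], [319.9, 241.5], [319.9, 244.2], [319.9, 245.2]]
0.002 [[319.8, 261.9], [319.8, 265.3], [319.9, 244.7], [319.9, 247.5], [319.9, 248.4]]
```

```bash
python3 - <<'E'
from h import *
g=np.array([np.cos(np.radians(8.9)),np.sin(np.radians(8.9)),0]);A=np.array([.4822,-.0307,0])-g*.0022
up=lambda z:A+[0,0,z]
arm.move_l(up(.27),feed=.1)
for z in(.255,.245,.235,.22,.205,.2005):
    arm.move_l(up(z),feed=.05);F=arm.current_force();print(z,F.round(1),arm.current_ee_pos().round(4))
    if np.abs(F).max()>12: print("stop");break
shot("wrist","w13");shot("scene","s13")
im,c=load("s13");cv2.imwrite("pics/s13z.png",cv2.resize(im[100:300,180:480,::-1],None,fx=2.6,fy=2.6,interpolation=cv2.INTER_CUBIC))
E
```

```text
0.255 [-0.3 -0.1 -0.1] [ 0.4799 -0.031   0.2548]
0.245 [ 0.8 -0.1 -0.1] [ 0.4798 -0.031   0.2447]
0.235 [-0.1  0.4  0.1] [ 0.4798 -0.031   0.2347]
0.22 [-0.3  0.2 -0.6] [ 0.4799 -0.031   0.2197]
0.205 [-0.4  0.1 -0.3] [ 0.4799 -0.031   0.2047]
0.2005 [ 0.9 -0.3 -0.9] [ 0.4799 -0.031   0.2003]
```

View pics/s13z.png

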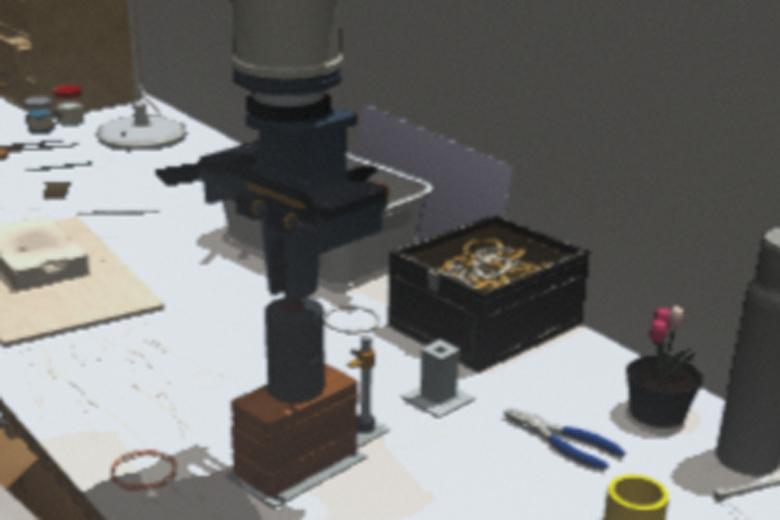

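View pics/w13.png

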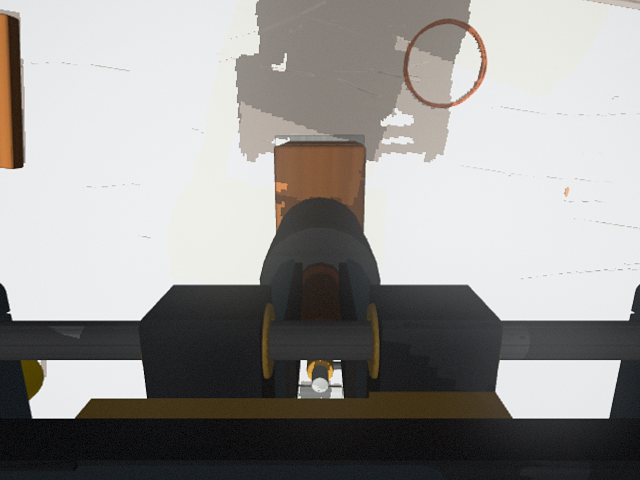

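Inside the hole, no contact force. I'll lower slowly until the collar touches, then release.

```bash
python3 - <<'E'
from h import *
p=arm.current_ee_pos()
for z in(.1995,.199,.1985,.198):
    arm.move_l((p[0],p[1],z),feed=.02);F=arm.current_force();print(z,F.round(1))
    if F[2]>3: break
arm.grip(.045);arm.move_l((p[0],p[1],.30),feed=.12)
arm.move_to((.47,-.13,.40),R(0));im,c=shot("wrist","w14");arm.sleep(.5);shot("scene","s14");shot("top","t14")
print(arm.current_t())
x,y=proj(c,(.482,-.031,.184)).astype(int);y0=max(0,y-100);cv2.imwrite("pics/w14z.png",cv2.resize(im[y0:y0+190,x-120:x+120,::-1],None,fx=3,fy=3,interpolation=cv2.INTER_CUBIC))
im,c=load("s14");cv2.imwrite("pics/s14z.png",cv2.resize(im[190:390,180:480,::-1],None,fx=2.6,fy=2.6,interpolation=cv2.INTER_CUBIC))
E
```

```text
0.1995 [ 0.2 -0.6 -0.8]
0.199 [-0.1 -0.4  2.3]
0.1985 [-2.1  0.8 11.5]
82.4583
```

View pics/w14z.png

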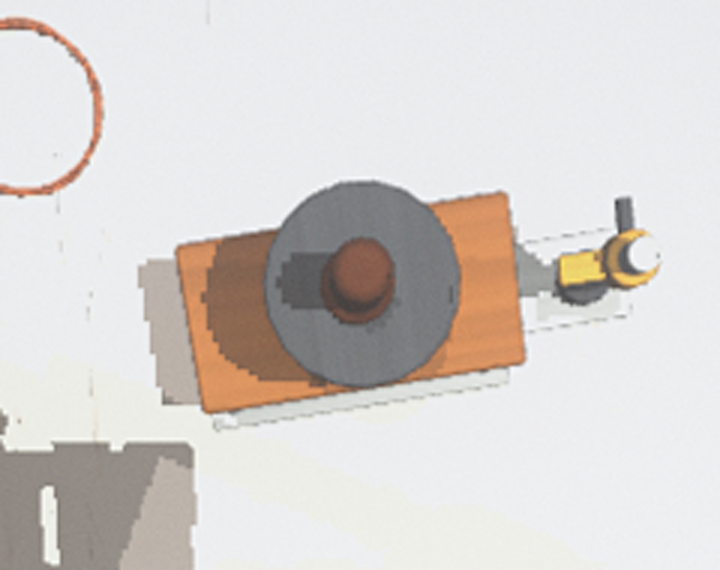

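View pics/s14z.png

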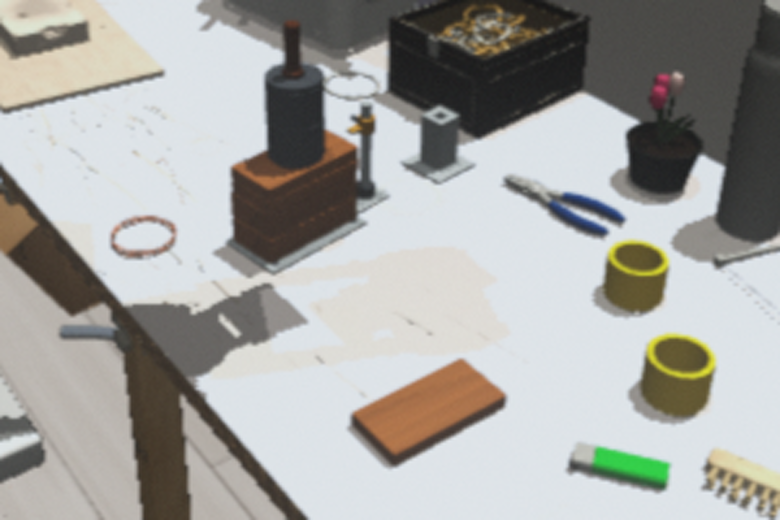

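View pics/t14.png

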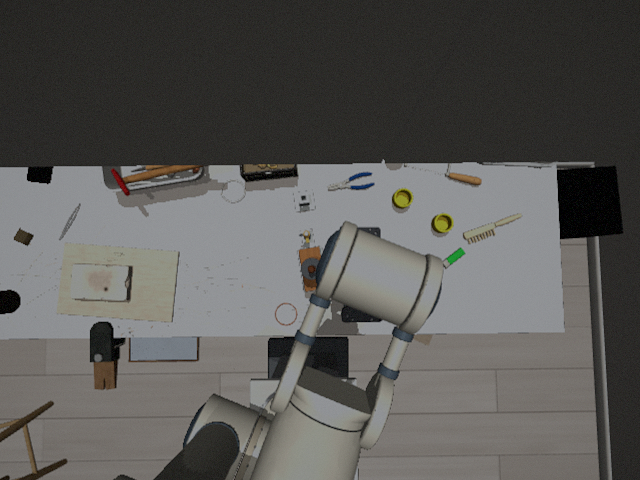

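```bash
python3 - <<'E'
from h import *
arm.sign_off();print(arm.current_t())
E
```

```text
the job is handed in; nothing more can be done
the job is handed in; nothing more can be done
```

The pot is set up at working height and I handed the job in at about 82 s.

- **Boards:** five were present, two thick and three thin. I stacked the two thick and two thin ones on the bed, 30 + 30 + 15 + 15 = 90 mm, which puts the top level with the pointer. The third thin board was left lying on the bench. The stack's centre measured within about 1 mm of the bed's centre, and it sat square to the bed by eye.
- **Pots:** the open pot stands mouth up, measured about 1 mm from the stack's centre. The holed pot sits on it rim to rim, with the hole measured at the same point to within about 0.2 mm.
- **Probe:** before lowering it, the wrist picture showed it held about 2.2 mm off along the gauge, so I corrected for that. It went through the hole with no side contact, and contact at the collar showed on the force reading (11.5 N). In the last pictures it stands upright with its collar on the pot.

In the last pictures the lighter lies where it was and the gripper is clear of everything. No checks failed. I did not see either thick board get knocked aside, and I did not measure the finished stack's height separately; it follows from the board sizes and the heights at which they were released.

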